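# Dial the weld programme on a push-to-turn thumbwheel bank and load it

### The arm

A 6-joint arm with a two-finger parallel gripper is mounted at the origin on a cart in front of the work surface, level with it; the furniture and walls round the work are solid. World frame = base frame: x ahead of the robot, y to its left, z up, the work surface at z = 0. Lengths are in mm, angles in rad, forces in N, time in s.
With the tool pointing down it reaches from about 275 to 1000 mm from the base axis. Payload 8.4 kg.
Tool frame: the origin (TCP) lies between the finger pads; the fingertips stand r.finger_overhang ahead of it and the grasp point (between the pads) is the TCP (r.finger_overhang is the distance from the TCP to the fingertips, in mm); z points along the fingers, y is the line along which they close (so a half turn about z gives the same grasp; the last joint's range is limited). The gripper opens to 85 mm and grips with 20 to 120 N. Pads are 22 mm wide; open, the fingers measure 114 mm over their backs; the gripper's body (76 mm by 85 mm) begins 54 mm behind the grasp point. The pads swing forward as they close: fully open they stand 13 mm farther back than shut.
Start: joints at [-1.257, 0.353, 1.633, -0, 1.155, -0.002], TCP at [194.109, -594.096, 250.281] pointing down, gripper open.
Joint ranges: [-2.63, 2.63], [-0.92, 2.1], [0.06, 2.66], [-1.3, 4.44], [0, 2.69], [-3.02, 3.02]. Speed limits (rad/s): [2.22, 2.22, 2.79, 3.14, 3.14, 3.14].

### API

Orientations are given as [roll, pitch, yaw] about the fixed x, y, z axes, in that order (R = Rz(yaw) Ry(pitch) Rx(roll)).
In Python, from rig import r, cams, sign_off gives the robot as it stands.
- The arm moves only by the shell command python3 -m crank 'ROWS' [FORCE]. ROWS is JSON, a list of rows, each a list of 7 numbers: the shift along the tool's x, y, z in m, then the turn, a rotation vector about the tool's x, y, z in rad, then the closure, from 0 (fully open) to 1 (shut). In form: [[dx, dy, dz, ax, ay, az, gripper], ...]. A call has 1 to 5 rows; each row is the pose to reach, as a shift and turn from the pose commanded when the call began, along the tool's axes at that moment; what a row does not reach only later rows make up. A row lasts 1/10 s, in which the tool goes at most 50 mm and 8.59 degrees, less where a joint would pass 70% of its speed; a pose out of reach is approached as far as the arm can. A call with a gripper value outside its range is refused whole. The fingers move at their own pace and stop on an object; FORCE is the grip in N (left out, the last holds). Time passes only in rows, so rows that repeat a pose let the fingers close. It gives the time, the measured TCP pose, the force, the opening and the grip force at its end, in the units of the state.
- r.sense(): the state, without advancing time (a new reading comes with each control period).
- cams.grab_frame(name): name is "side" or "top" or "wrist"; returns a dict with "image" (384x512x3 uint8, red, green, blue), "fx", "fy", "cx", "cy" (pixels), "D" ([k1, k2, p1, p2, k3] as OpenCV has them; the pictures are not rectified), "position" and "orientation" of the camera in the world. Camera axes: x right, y down, z forward; pixel columns grow to the right and rows downward; lengths in mm; the calibration is good to about 2 mm. A picture is of the moment at which its call begins. There is no depth.
- sign_off(): hands the job in; it is judged then, once.
The state is a dict: "clock": time; "qpos": joint angles; "qvel": joint speeds; "joint_efforts": joint torques, N m; "eef_pos": TCP position; "tcp_rot": TCP orientation; "contact_force": force on the tool from outside, world axes, zero at the start; "wrist_torque": the same for the moment, N m; "opening": opening from 0.0 (shut) to 1.0 (fully open); "grasp_force": force on a finger pad.
Only numpy, scipy, OpenCV 4.12 (cv2) and the standard library are available. Lean on these libraries where they do the work, as an engineer would, in place of code of your own. Each camera call takes 0.05 s, during which the arm holds its last target. There are 200 camera calls.

### The job

Call up weld programme 4-7-2 on the grey preset unit of the bench welder: with a closed fingertip push each thumbwheel gently down out of its lock, roll it and let it rise again, until the windows show 4, 7 and 2 from left to right as seen from the robot. Only when all three are right press the square load key at the right of the wheels fully home and let it come up again. Never lean on the unit with 18 N or more, and leave the things lying round it where they are.

Things in the scene. Friction and masses are not known exactly. Their poses are not given: they have to be found in the camera images.
- preset_unit: Grey metal unit with a flat aluminium deck, fixed, 112 (x) by 184 (y) mm, deck 60 mm above the worktop. Origin: centre of its underside; x from its front (robot side) to its back, y to its left. A row of three thumbwheels along y (at +52, +16, -20 mm) and a square key (at -61 mm), all at x = 0, stand out of the deck; all else on it is under 3 mm high. 18 N or more from the robot on any part damages it.
- wheel_left (a joint): Angle of the left thumbwheel, rad. Digit d stands at 0.6283 d, d = 0 to 9, with stops at both ends. Rolling the top of the rim away from the unit's front (to its +x) raises the digit of any wheel, towards the front lowers it; 16.3 mm of rim travel is one digit. The rims are black knurled plastic, 52 mm across, 14 mm wide, axles along the unit's y.
- wheel_mid (a joint): Angle of the middle thumbwheel, rad. Digit d stands at 0.6283 d, d = 0 to 9, with stops at both ends. All are push-to-turn: a spring holds each up in a toothed lock. It yields from 3.5 N, turns freely once 2.5 mm down (9 N), hits a hard stop 3.8 mm down (12 N). Roll it while down; let go, it rises and snaps to the nearest digit. Not down far enough, it stays locked and the finger slips.
- wheel_right (a joint): Angle of the right thumbwheel, rad. Digit d stands at 0.6283 d, d = 0 to 9, with stops at both ends. Each wheel's digit shows, dark on white, in the small window left (+y) of its rim, 13 mm from the rim's middle, in line with its top. A wheel may be found caught halfway between two digits.
- load_key (a joint): Travel of the load key in m: 0 up, 0.006 on its stop; a spring brings it back; it yields from 1.5 N and is fully down at 6.5 N. It counts as home beyond 4 mm; while a wheel is wrong it must not go down more than 1.5 mm.
- wheel_left_top (a point): Nominal crest of the left rim at rest, above its axle, 10 mm above the deck, 70 mm above the worktop; a point of the unit, axes as the unit's. Each wheel module sits in a soft seat: the true crest lies up to 2.6 mm higher or lower and stays there during the job; find it by touch.
- wheel_mid_top (a point): Nominal crest of the middle rim at rest, above its axle, 10 mm above the deck, 70 mm above the worktop; a point of the unit, axes as the unit's. Each wheel module sits in a soft seat: the true crest lies up to 2.6 mm higher or lower and stays there during the job; find it by touch.
- wheel_right_top (a point): Nominal crest of the right rim at rest, above its axle, 10 mm above the deck, 70 mm above the worktop; a point of the unit, axes as the unit's. Each wheel module sits in a soft seat: the true crest lies up to 2.6 mm higher or lower and stays there during the job; find it by touch.
- load_key_top (a point): Middle of the top face of the square load key at rest (fixed to the unit), 11 mm above the deck; the grey key cap is 24 x 24 mm in a black collar 2.5 mm high.
- wax_block: Loose bystander on the worktop round the unit, to be left where it is: blue carving wax block, 33 x 30 x 26 mm, origin under its centre.
- ring_clamp: Loose bystander on the worktop round the unit, to be left where it is: small grey ring clamp standing, 34 x 57 x 52 mm, origin under its centre.
- loupe: Loose bystander on the worktop round the unit, to be left where it is: folding loupe, 24 x 60 x 12 mm, long in its y, origin under its centre.
- pin_vice: Loose bystander on the worktop round the unit, to be left where it is: brass pin vice, 9 x 93 x 8 mm, long in its y, origin under its centre.
- tweezers_0: Loose bystander on the worktop round the unit, to be left where it is: steel tweezers, 13 x 131 x 8 mm, long in its y, origin under its centre.
- needle_file_0: Loose bystander on the worktop round the unit, to be left where it is: needle file with orange grip, 8 x 180 x 7 mm, long in its y, origin under its centre.

How it is judged:
By the outcome, as a careful person would: the job done as asked, in the order asked, and still so for the second after the job is handed in, with the robot touching nothing.
It also fails if it takes over 72 s, if anything falls off the work surface, if the arm or the gripper's body presses on something with over 40 N, if the wrist force passes 120 N, or if a joint passes its speed limit or range.

## Working session

There is one attempt and no reset: what is moved stays moved. The work goes in short steps, Python scripts to look and compute and a shell command to move; the robot and the scene stay as the last step left them, time stands still between calls to the robot, and variables do not carry over. Pictures are saved under pics/ and viewed, at most 10 in all, crops included, and the job is handed in when it is done.

```bash
ls; mkdir -p pics
python3 - <<'E'
from rig import r,cams
import cv2,numpy as np
s=r.sense();print(s,r.finger_overhang)
for n in("top","side"):
    f=cams.grab_frame(n);cv2.imwrite(f"pics/{n}0.png",f["image"][:,:,::-1])
    print({k:v for k,v in f.items() if k!="image"})
E
```

```text
pics
{'clock': 0.0, 'qpos': array([-1.25742756e+00,  3.53672623e-01,  1.63416960e+00,  1.75058681e-05,
        1.15520169e+00, -2.40033092e-03]), 'qvel': array([ 0.00021999, -0.00014206,  0.00095301, -0.00204496,  0.00072419,
       -0.00104249]), 'joint_efforts': array([-7.87403078e-04, -6.05256701e+01, -3.42058110e+01,  9.77515924e-05,
        9.65032697e-03, -2.02309320e-05]), 'eef_pos': array([ 193.95154147, -593.64818466,  249.53120857]), 'tcp_rot': array([-3.14014144e+00, -1.94888755e-05,  3.15762009e-01]), 'contact_force': array([ 0.09691709,  0.33825329, -0.00542727]), 'wrist_torque': array([-0.02123557, -0.01476436,  0.00552674]), 'grasp_force': 0.0, 'opening': 0.9990389359640471} 19.0
{'fx': 485.52530616612705, 'fy': 485.52530616612705, 'cx': 244.51559688181104, 'cy': 193.96812545546464, 'D': array([-0.07113738,  0.        ,  0.        ,  0.        ,  0.        ]), 'position': array([ 487.70808972,   65.41321037, 1042.86337315]), 'orientation': array([-3.0624531 ,  0.01249073, -1.56550313])}
{'fx': 435.30049264064866, 'fy': 435.30049264064866, 'cx': 254.1510262463811, 'cy': 192.33529585160716, 'D': array([-0.13032114,  0.        ,  0.        ,  0.        ,  0.        ]), 'position': array([383.75724285, 800.67240477, 494.3819935 ]), 'orientation': array([-2.07918587,  0.01575572, -2.94675259])}
```

View pics/top0.png

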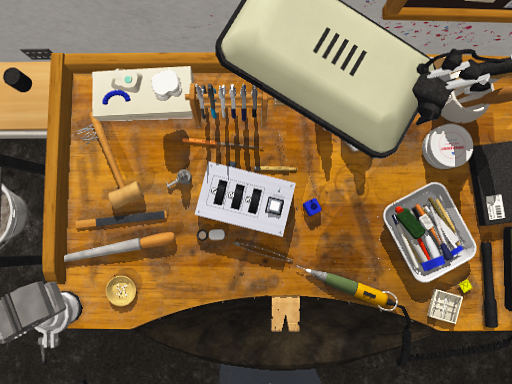

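View pics/side0.png

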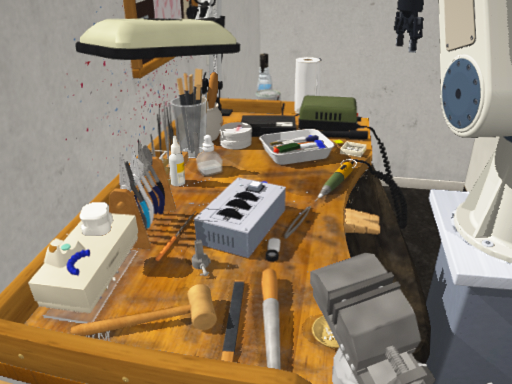

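The top view shows the unit at about (245,200) px, with three black wheels near (219,190), (236,195) and (254,199) and the key near (274,206). The bystanders lie round it, and the hood is above and to the right. The side view agrees. I'll zoom in on the unit.

```bash
python3 - <<'E'
import cv2
im=cv2.imread("pics/top0.png")[150:250,180:310]
cv2.imwrite("pics/topc.png",cv2.resize(im,None,fx=6,fy=6,interpolation=cv2.INTER_CUBIC))
E
cat > h.py <<'E'
from rig import r,cams
import cv2,numpy as np
from scipy.spatial.transform import Rotation as R
def ray(f,uv):
    K=np.array([[f["fx"],0,f["cx"]],[0,f["fy"],f["cy"]],[0,0,1]])
    n=cv2.undistortPoints(np.array(uv,float).reshape(-1,1,2),K,np.array(f["D"]))[:,0]
    return np.c_[n,np.ones(len(n))]@R.from_euler("xyz",f["orientation"]).as_matrix().T
def plane(f,uv,z):
    d=ray(f,uv);p=np.array(f["position"]);return p+d*((z-p[2])/d[:,2])[:,None]
def st():
    s=r.sense();print("t",s["clock"],s["eef_pos"].round(1),s["tcp_rot"].round(4),"F",s["contact_force"].round(2),"op",round(s["opening"],3));return s
def project(f,P):
    K=np.array([[f["fx"],0,f["cx"]],[0,f["fy"],f["cy"]],[0,0,1]])
    M=R.from_euler("xyz",f["orientation"]).as_matrix().T
    return cv2.projectPoints(np.array(P,float).reshape(-1,1,3),M,-M@np.array(f["position"]),K,np.array(f["D"]))[0][:,0]
E
```

```text
(no output)
```

View pics/topc.png

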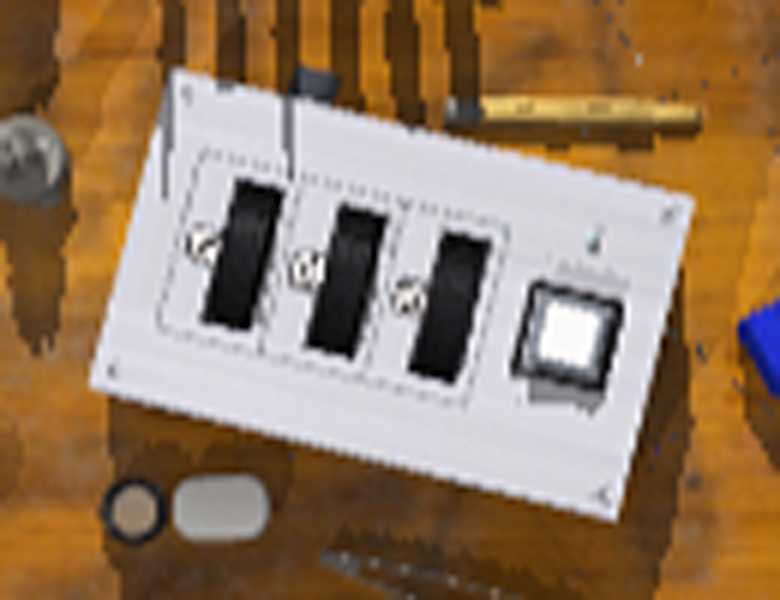

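Run:
```python
from h import *
f=cams.grab_frame("top")
uv=(np.array([[175,70],[693,200],[617,520],[90,387]])+.5)/6+[180,150]-.5
P=plane(f,uv,60);print(P.round(1))
c=P.mean(0);yv=(P[0]-P[1]+P[3]-P[2])[:2];yaw=np.arctan2(yv[1],yv[0])-np.pi/2
xv=(P[0]-P[3]+P[1]-P[2])[:2]
print("c",c,"yaw",yaw,np.arctan2(xv[1],xv[0]),np.linalg.norm(yv)/2,np.linalg.norm(xv)/2)
for y in(52,16,-20,-61):print(y,c[0]-np.sin(yaw)*y,c[1]+np.cos(yaw)*y)
# wheel/key check
uv=(np.array([[243,255],[346,282],[450,307],[567,337]])+.5)/6+[180,150]-.5
print(plane(f,uv,69).round(1))
w=cams.grab_frame("wrist");s=st()
M=R.from_euler("xyz",s["tcp_rot"]).as_matrix()
print("wrist cam in tool",M.T@(w["position"]-s["eef_pos"]),(M.T@R.from_euler("xyz",w["orientation"]).as_matrix()).round(3))
# tool target
tgt=np.array([*c[:2],250])
print("shift in tool",M.T@(tgt-s["eef_pos"]))
```

```text
[[632.4 151.6  60. ]
 [588.6 -24.6  60. ]
 [480.4   1.2  60. ]
 [524.2 179.2  60. ]]
c [556.39621967  76.84491423  60.        ] yaw -0.24263153815535343 -0.24192562913552018 182.44666431439617 111.433834811613
52 568.8896311700969 127.32178684221054
16 560.2403462885795 92.37625964575295
-20 551.5910614070623 57.43073244929538
-61 541.7404869586676 17.631659808885352
[[568.5 127.2  69. ]
 [559.5  92.6  69. ]
 [551.3  57.7  69. ]
 [541.4  18.5  69. ]]
t 0.2 [ 194.  -593.9  249.8] [-3.1408  0.      0.3158] F [-1.1   0.33 -0.79] op 0.999
wrist cam in tool [  65.42840751   -0.9424694  -124.60791961] [[-0.    -0.966 -0.26 ]
 [ 1.     0.    -0.   ]
 [ 0.    -0.26   0.966]]
shift in tool [ 5.52761977e+02 -5.25006574e+02  2.84050473e-01]
```

```bash
python3 - <<'E'
from h import *
a=cams.grab_frame("top");b=cams.grab_frame("side")
def tri(u,v):
    d1=ray(a,[u])[0];d2=ray(b,[v])[0];p1,p2=a["position"],b["position"]
    t=np.linalg.lstsq(np.c_[d1,-d2],p2-p1,rcond=None)[0];print((p1+d1*t[0]).round(),(p2+d2*t[1]).round())
tri((378,155),(240,45));tri((217,55),(80,48));tri((217,55),(240,45))
tri((245,0),(80,48))
E
python3 -m crank '[[0.034,-0.033,0,0,0,-0.06,1],[0.069,-0.066,0,0,0,-0.12,1],[0.104,-0.098,0,0,0,-0.18,1],[0.138,-0.131,0,0,0,-0.25,1],[0.172,-0.164,0,0,0,-0.31,1]]'
```

```text
[ 604. -125.  325.] [ 600. -126.  325.]
[750. 116. 346.] [808. 150. 370.]
[719. 110. 428.] [551.  83. 363.]
[834.  75. 350.] [850.  84. 358.]
clock: 0.8
eef_pos: [307.2, -383.1, 250.3]
tcp_rot: [3.141, -0.0, 0.628]
contact_force: [0.8, 0.9, 0.3]
opening: 0.14
grasp_force: 0.0
```

The hood's underside is about 325 mm up, and its edge is 100 mm or more behind the wheels. That leaves room for the arm. I'll go above the key so the wrist camera sees the windows.

```bash
python3 -m crank '[[0.042,-0.019,0,0,0,-0.07,1],[0.085,-0.037,0,0,0,-0.14,1],[0.127,-0.056,0,0,0,-0.21,1],[0.17,-0.074,0,0,0,-0.28,1],[0.212,-0.093,0,0,0,-0.35,1]]' >/dev/null; python3 -m crank '[[0.035,-0.031,0,0,0,-0.07,1],[0.07,-0.062,0,0,0,-0.14,1],[0.105,-0.092,0,0,0,-0.21,1],[0.14,-0.125,0,0,0,-0.28,1],[0.14,-0.125,0,0,0,-0.35,1]]'
python3 - <<'E'
from h import *
st()
E
```

```text
clock: 1.8
eef_pos: [397.8, 5.3, 250.3]
tcp_rot: [-3.141, -0.001, 1.334]
contact_force: [-0.5, -0.2, 0.1]
opening: -0.002
grasp_force: 0.0
t 1.8 [397.8   5.3 250.3] [-3.1410e+00 -1.4000e-03  1.3341e+00] F [-0.51 -0.21  0.07] op -0.002
```

```bash
python3 -m crank '[[0.015,0.045,0,0,0,0.006,1],[0.031,0.09,0,0,0,0.006,1],[0.046,0.136,0,0,0,0.006,1],[0.046,0.136,0,0,0,0.006,1]]'
python3 - <<'E'
from h import *
s=st()
w=cams.grab_frame("wrist");cv2.imwrite("pics/w1.png",cv2.resize(w["image"][:,:,::-1],None,fx=1.5,fy=1.5,interpolation=cv2.INTER_CUBIC))
import pickle;pickle.dump(w,open("w1.pkl","wb"))
E
```

```text
clock: 2.2
eef_pos: [547.4, 13.0, 250.0]
tcp_rot: [3.139, -0.001, 1.32]
contact_force: [-1.1, -0.4, 0.7]
opening: -0.002
grasp_force: 0.0
t 2.2 [547.4  13.  250. ] [ 3.1386e+00 -9.0000e-04  1.3204e+00] F [-1.1  -0.42  0.69] op -0.002
```

View pics/w1.png

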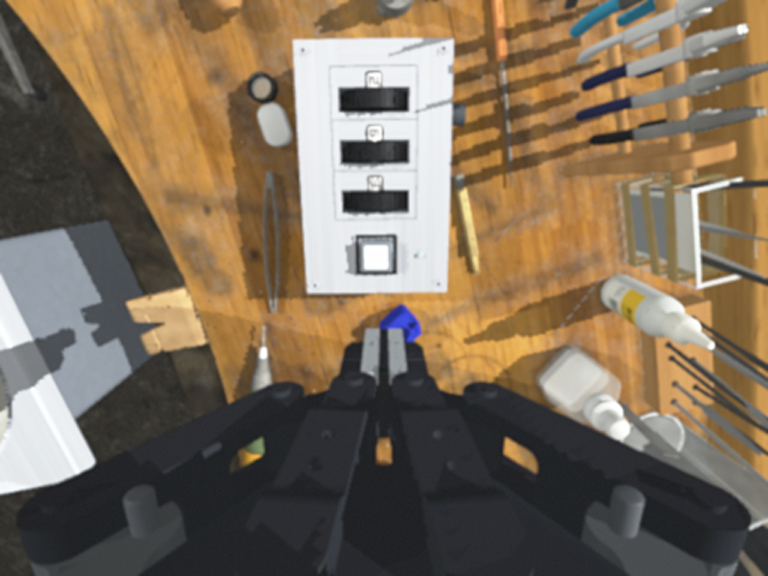

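The wrist view shows the windows at about (374,79), (374,131) and (375,182), and the key at (376,255). The fingers are clear of the unit. Next I'll enlarge the windows and refine the unit's pose.

Run:
```python
from h import *
import pickle
w=pickle.load(open("w1.pkl","rb"))
P=plane(w,(np.array([[293,40],[454,40],[447,293],[307,293]])+.5)/1.5-.5,60);print(P.round(1))
c=P.mean(0);yv=(P[0]-P[3]+P[1]-P[2])[:2];print(c,np.arctan2(yv[1],yv[0])-np.pi/2,np.linalg.norm(yv)/2)
xv=(P[1]-P[0]+P[2]-P[3])[:2];print(np.arctan2(xv[1],xv[0]),np.linalg.norm(xv)/2)
print(plane(w,(np.array([[374,98],[375,151],[376,200],[376,254]])+.5)/1.5-.5,69).round(1))
ims=[]
for u,v in((374,79),(374,131),(375,182)):
    u=int(u/1.5);v=int(v/1.5);i=w["image"][v-13:v+13,u-13:u+13,::-1]
    ims.append(cv2.rotate(cv2.resize(i,(260,260),interpolation=cv2.INTER_CUBIC),cv2.ROTATE_90_COUNTERCLOCKWISE))
cv2.imwrite("pics/dig.png",np.hstack(ims))
```

```text
[[524.8 180.6  60. ]
 [633.9 152.7  60. ]
 [589.9 -26.6  60. ]
 [480.6   1.5  60. ]]
[557.30588835  77.06086212  60.        ] -0.2409151381400565 184.50447867802043
-0.2511218162655514 112.73745608117352
[[569.7 127.9  69. ]
 [561.4  93.2  69. ]
 [553.4  59.5  69. ]
 [543.1  20.3  69. ]]
```

View pics/dig.png

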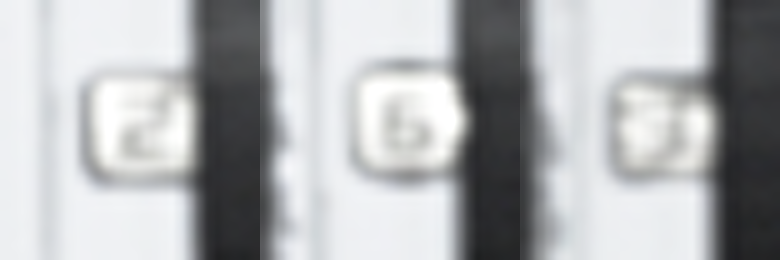

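Left reads 2. Middle (5 or 6) and right (around 3) aren't clear enough, so I'll take a closer look.

```bash
python3 -m crank '[[0.02,0,0.04,0,0,0,1],[0.04,0,0.08,0,0,0,1],[0.04,0,0.11,0,0,0,1],[0.04,0,0.11,0,0,0,1]]'
python3 - <<'E'
from h import *
s=st()
w=cams.grab_frame("wrist");c=np.array([556.9,77,0]);a=-.243
ims=[]
for y in(65,29,-7):
    p=c+[-np.sin(a)*y,np.cos(a)*y,69];u,v=project(w,[p])[0].round().astype(int);print(u,v)
    i=w["image"][max(v-22,0):v+22,u-22:u+22,::-1]
    ims.append(cv2.rotate(cv2.resize(i,(260,260),interpolation=cv2.INTER_CUBIC),cv2.ROTATE_90_COUNTERCLOCKWISE))
cv2.imwrite("pics/dig2.png",np.hstack(ims))
E
```

```text
clock: 2.65
eef_pos: [548.1, 51.2, 136.8]
tcp_rot: [-3.134, 0.003, 1.321]
contact_force: [-0.2, -0.6, -0.2]
opening: 0.003
grasp_force: 0.0
t 2.65 [548.1  51.2 136.8] [-3.1342e+00  2.6000e-03  1.3206e+00] F [-0.2  -0.64 -0.19] op 0.003
260 74
260 129
260 180
```

View pics/dig2.png

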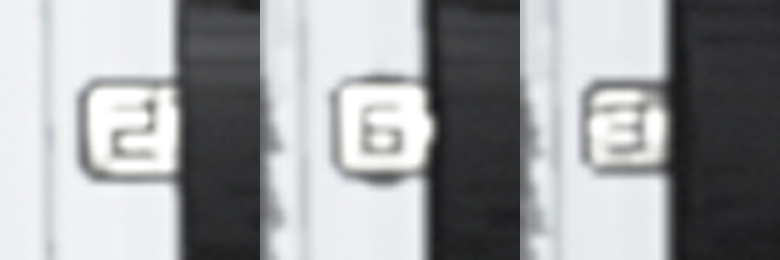

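The close view reads 2, 6 and 3, so the changes needed are left +2, mid +1, right -1. The right wheel looks slightly off centre. I'll start with the middle wheel, hovering at the front end of a stroke.

```bash
python3 -m crank '[[0.022,-0.0035,0,0,0,0,1],[0.044,-0.007,0.01,0,0,0,1],[0.044,-0.007,0.03,0,0,0,1],[0.044,-0.007,0.03,0,0,0,1],[0.044,-0.007,0.03,0,0,0,1]]'
cat > m.py <<'E'
from h import *
import sys
s=st();M=R.from_euler("xyz",s["tcp_rot"]).as_matrix()
c=np.array([557,77.2]);a=-.243;ux=np.array([np.cos(a),np.sin(a)]);uy=np.array([-np.sin(a),np.cos(a)])
d=s["eef_pos"][:2]-c;print("unit x,y",(d@ux).round(1),(d@uy).round(1),"yaw err",s["tcp_rot"][2]-(a+np.pi/2),"tipz",s["eef_pos"][2]-19)
E
python3 m.py
```

```text
clock: 3.2
eef_pos: [556.5, 95.1, 112.0]
tcp_rot: [3.141, -0.0, 1.319]
contact_force: [-0.5, -0.8, 0.5]
opening: 0.001
grasp_force: 0.0
t 3.2 [556.5  95.1 112. ] [ 3.1405e+00 -4.0000e-04  1.3194e+00] F [-0.52 -0.84  0.51] op 0.001
unit x,y -4.8 17.3 yaw err -0.008404222473413547 tipz 92.95535133227746
```

```bash
python3 -m crank '[[-0.001,-0.004,0.008,0,0,-0.008,1],[-0.001,-0.004,0.015,0,0,-0.008,1],[-0.001,-0.004,0.018,0,0,-0.008,1],[-0.001,-0.004,0.018,0,0,-0.008,1]]'; python3 m.py
for i in 1 2 3 4; do python3 -m crank '[[0,0,0.001,0,0,0,1],[0,0,0.001,0,0,0,1]]' | grep -E 'pos|contact'; done
```

```text
clock: 3.6
eef_pos: [551.7, 95.3, 91.8]
tcp_rot: [-3.141, 0.0, 1.327]
contact_force: [0.7, -0.4, 0.7]
opening: 0.001
grasp_force: 0.0
t 3.6 [551.7  95.3  91.8] [-3.1407e+00  4.0000e-04  1.3275e+00] F [ 0.68 -0.39  0.73] op 0.001
unit x,y -9.5 16.3 yaw err -0.00031151905533644 tipz 72.80639187304801
eef_pos: [552.2, 95.5, 91.3]
contact_force: [-0.2, -0.4, 0.1]
eef_pos: [552.3, 95.6, 90.6]
contact_force: [-1.0, 0.2, 6.2]
eef_pos: [552.3, 95.6, 89.7]
contact_force: [-1.9, -0.1, 6.2]
eef_pos: [552.4, 95.6, 88.8]
contact_force: [-1.3, -0.7, 7.8]
```

```bash
python3 -m crank '[[0,0,0.001,0,0,0,1],[0,0,0.001,0,0,0,1]]' | grep -E 'pos|contact'; python3 -m crank '[[0,0,0.0003,0,0,0,1],[0,0,0.0003,0,0,0,1]]' | grep -E 'pos|contact'
```

```text
eef_pos: [552.5, 95.6, 88.0]
contact_force: [-1.8, -0.3, 8.7]
eef_pos: [552.6, 95.6, 87.8]
contact_force: [-3.3, -0.7, 10.2]
```

```bash
python3 -m crank '[[0,0.003,0.0003,0,0,0,1],[0,0.006,0.0003,0,0,0,1]]' | grep -E 'pos|contact'; python3 -m crank '[[0,0.003,0,0,0,0,1],[0,0.006,0,0,0,0,1]]' | grep -E 'pos|contact';python3 -m crank '[[0,0.003,0,0,0,0,1],[0,0.005,0,0,0,0,1],[0,0.005,0,0,0,0,1]]' | grep -E 'pos|contact'
```

```text
eef_pos: [558.8, 94.1, 87.7]
contact_force: [-0.8, -3.1, 11.5]
eef_pos: [564.9, 92.6, 87.8]
contact_force: [-0.8, -2.4, 10.3]
eef_pos: [570.3, 91.3, 87.9]
contact_force: [1.3, -2.7, 10.1]
```

```bash
python3 -m crank '[[0,0,-0.004,0,0,0,1],[0,0,-0.01,0,0,0,1],[0,0,-0.03,0,0,0,1],[0,0,-0.03,0,0,0,1]]' | grep -E 'pos|contact|clock'
cat > look.py <<'E'
from h import *
import sys
w=cams.grab_frame("wrist");c=np.array([557,77.2,0]);a=-.243
cv2.imwrite("pics/full_%s.png"%sys.argv[1],w["image"][:,:,::-1])
ims=[]
for y in(65,29,-7):
    p=c+[-np.sin(a)*y,np.cos(a)*y,69];u,v=project(w,[p])[0].round().astype(int);print(u,v)
    i=cv2.copyMakeBorder(w["image"],60,60,60,60,cv2.BORDER_CONSTANT)[v+34:v+86,u+34:u+86,::-1]
    ims.append(cv2.rotate(cv2.resize(i,(260,260),interpolation=cv2.INTER_CUBIC),cv2.ROTATE_90_COUNTERCLOCKWISE))
cv2.imwrite("pics/%s.png"%sys.argv[1],np.hstack(ims))
E
python3 look.py d3
```

```text
clock: 5.9
eef_pos: [569.8, 91.7, 118.6]
contact_force: [0.9, 0.5, -0.1]
242 145
243 199
244 247
```

View pics/d3.png

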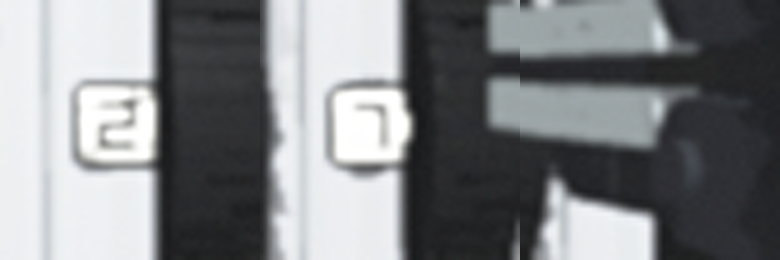

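The middle wheel shows 7. Next is the left wheel, two strokes forward.

```bash
python3 -m crank '[[0.012,-0.006,0,0,0,0,1],[0.024,-0.012,0,0,0,0,1],[0.036,-0.018,0.01,0,0,0,1],[0.036,-0.018,0.025,0,0,0,1],[0.036,-0.018,0.025,0,0,0,1]]' >/dev/null;python3 m.py
for i in 1 2 3 4; do python3 -m crank '[[0,0,0.001,0,0,0,1],[0,0,0.001,0,0,0,1]]' | grep -E 'pos|contact'; done
```

```text
t 6.45 [558.1 131.4  89.1] [-3.1383e+00  1.2000e-03  1.3292e+00] F [0.06 2.45 2.4 ] op 0.001
unit x,y -12.0 52.9 yaw err 0.0013650143334986709 tipz 70.09457464181186
eef_pos: [559.6, 130.3, 90.3]
contact_force: [1.0, -0.0, -1.0]
eef_pos: [559.9, 130.4, 89.8]
contact_force: [1.2, -0.8, 0.9]
eef_pos: [559.9, 130.6, 89.0]
contact_force: [-0.7, -0.9, 4.5]
eef_pos: [559.8, 130.6, 88.0]
contact_force: [-1.5, -1.8, 7.3]
```

```bash
for i in 1 2; do python3 -m crank '[[0,0,0.0007,0,0,0,1],[0,0,0.0007,0,0,0,1]]' | grep -E 'pos|contact'; done; python3 m.py
```

```text
eef_pos: [559.9, 130.6, 87.4]
contact_force: [-2.4, -1.7, 7.0]
eef_pos: [559.9, 130.6, 86.9]
contact_force: [-2.2, -2.5, 9.2]
t 7.65 [559.9 130.6  86.9] [ 3.1411 -0.      1.3279] F [-2.22 -2.49  9.19] op -0.003
unit x,y -10.0 52.6 yaw err 6.394928237796194e-05 tipz 67.86908562010498
```

```bash
python3 -m crank '[[0,0,0.0006,0,0,0,1],[0,0,0.0006,0,0,0,1]]' | grep -E 'pos|contact'; python3 -m crank '[[0,0.003,0,0,0,0,1],[0,0.006,0,0,0,0,1]]' | grep -E 'pos|contact'; python3 -m crank '[[0,0.003,0,0,0,0,1],[0,0.006,0,0,0,0,1]]' | grep -E 'pos|contact';python3 -m crank '[[0,0.003,0,0,0,0,1],[0,0.006,0,0,0,0,1],[0,0.006,0,0,0,0,1]]' | grep -E 'pos|contact'
```

```text
eef_pos: [559.9, 130.6, 86.3]
contact_force: [-2.5, -2.1, 9.8]
eef_pos: [566.2, 129.1, 86.6]
contact_force: [-1.3, -3.5, 10.3]
eef_pos: [572.3, 127.6, 86.7]
contact_force: [-1.4, -2.7, 9.9]
eef_pos: [578.8, 126.1, 86.8]
contact_force: [0.3, -3.9, 8.8]
```

```bash
python3 -m crank '[[0,0,-0.004,0,0,0,1],[0,0,-0.009,0,0,0,1],[0,-0.009,-0.009,0,0,0,1],[0,-0.018,-0.009,0,0,0,1],[0,-0.018,-0.009,0,0,0,1]]'| grep -E 'pos|contact'; python3 -m crank '[[0,0,0.004,0,0,0,1],[0,0,0.006,0,0,0,1],[0,0,0.0075,0,0,0,1],[0,0,0.0075,0,0,0,1]]'| grep -E 'pos|contact';python3 -m crank '[[0,0,0.001,0,0,0,1],[0,0,0.001,0,0,0,1]]'| grep -E 'pos|contact'
```

```text
eef_pos: [557.6, 130.9, 94.2]
contact_force: [-0.3, 0.8, -0.4]
eef_pos: [560.2, 130.8, 87.4]
contact_force: [-0.6, -0.7, 7.8]
eef_pos: [560.4, 130.8, 86.7]
contact_force: [-1.8, -1.7, 8.9]
```

```bash
python3 -m crank '[[0,0,0.0007,0,0,0,1],[0,0,0.0007,0,0,0,1]]' | grep -E 'pos|contact'; python3 -m crank '[[0,0.003,0,0,0,0,1],[0,0.006,0,0,0,0,1]]' | grep -E 'pos|contact'; python3 -m crank '[[0,0.003,0,0,0,0,1],[0,0.006,0,0,0,0,1]]' | grep -E 'pos|contact';python3 -m crank '[[0,0.003,0,0,0,0,1],[0,0.005,0,0,0,0,1],[0,0.005,0,0,0,0,1]]' | grep -E 'pos|contact'
python3 -m crank '[[0,0,-0.004,0,0,0,1],[0,0,-0.01,0,0,0,1],[-0.02,0,-0.03,0,0,0,1],[-0.04,0,-0.05,0,0,0,1],[-0.04,0,-0.05,0,0,0,1]]' | grep -E 'pos|contact|clock'
python3 look.py d4
```

```text
eef_pos: [560.4, 130.7, 86.1]
contact_force: [-2.6, -0.1, 10.1]
eef_pos: [566.7, 129.3, 86.4]
contact_force: [-0.9, -0.7, 10.5]
eef_pos: [572.8, 127.8, 86.5]
contact_force: [-0.5, -2.1, 10.1]
eef_pos: [578.2, 126.5, 86.6]
contact_force: [0.1, -2.2, 10.3]
clock: 11.05
eef_pos: [567.4, 86.4, 137.6]
contact_force: [-0.1, 0.4, 1.8]
245 134
245 183
246 229
```

View pics/d4.png

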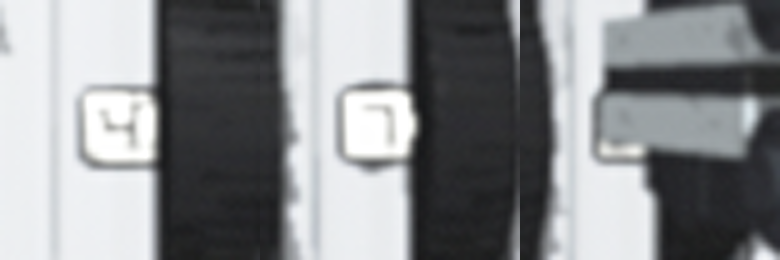

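Left shows 4 and middle 7. Now the right wheel, one stroke backwards. Its 3 sits a little past centre, so I'll use about 1.2 digits of travel.

```bash
python3 -m crank '[[-0.016,0.001,0,0,0,0,1],[-0.032,0.002,0.015,0,0,0,1],[-0.032,0.002,0.035,0,0,0,1],[-0.032,0.002,0.042,0,0,0,1],[-0.032,0.002,0.042,0,0,0,1]]' >/dev/null;python3 m.py
for i in 1 2 3 4 ; do python3 -m crank '[[0,0,0.001,0,0,0,1],[0,0,0.001,0,0,0,1]]' | grep -E 'pos|contact'; done;python3 m.py
```

```text
t 11.6 [559.7  56.2  91.8] [-3.1385e+00  1.0000e-03  1.3279e+00] F [-0.32  0.28 -0.1 ] op -0.0
unit x,y 7.7 -19.8 yaw err 0.0001216960046566129 tipz 72.84512201298305
eef_pos: [561.3, 56.6, 92.9]
contact_force: [0.3, 0.2, -0.2]
eef_pos: [561.1, 56.4, 91.9]
contact_force: [-0.5, 0.3, -0.2]
eef_pos: [560.8, 56.3, 90.5]
contact_force: [-0.3, -0.1, -0.1]
eef_pos: [560.8, 56.3, 89.4]
contact_force: [-0.0, -0.0, 0.4]
t 12.4 [560.8  56.3  89.4] [-3.1415  0.      1.3278] F [-0.01 -0.04  0.38] op -0.002
unit x,y 8.7 -19.4 yaw err -1.0315065861021822e-05 tipz 70.4016893838069
```

```bash
for i in 1 2 3 4 ; do python3 -m crank '[[0,0.0003,0.0008,0,0,0,1],[0,0.0003,0.0008,0,0,0,1]]' | grep -E 'pos|contact'; done
```

```text
eef_pos: [561.6, 56.1, 88.9]
contact_force: [0.2, -1.2, 4.0]
eef_pos: [561.9, 56.1, 88.2]
contact_force: [0.5, -1.1, 4.6]
eef_pos: [562.3, 56.0, 87.5]
contact_force: [0.7, -1.0, 6.3]
eef_pos: [562.8, 55.9, 86.8]
contact_force: [1.9, -1.8, 7.6]
```

```bash
for i in 1 2; do python3 -m crank '[[0,0,0.0006,0,0,0,1],[0,0,0.0006,0,0,0,1]]' | grep -E 'pos|contact'; done; python3 -m crank '[[0,-0.003,0.0001,0,0,0,1],[0,-0.006,0.0001,0,0,0,1]]' | grep -E 'pos|contact'
```

```text
eef_pos: [563.0, 55.9, 86.4]
contact_force: [0.8, -2.3, 7.8]
eef_pos: [563.1, 55.9, 85.9]
contact_force: [0.8, -2.7, 8.8]
eef_pos: [557.2, 57.3, 85.9]
contact_force: [-0.6, -1.6, 11.1]
```

```bash
python3 -m crank '[[0,-0.003,0,0,0,0,1],[0,-0.006,0,0,0,0,1]]' | grep -E 'pos|contact'; python3 -m crank '[[0,-0.003,0,0,0,0,1],[0,-0.0065,0,0,0,0,1],[0,-0.0065,0,0,0,0,1]]' | grep -E 'pos|contact'; python3 -m crank '[[0,0,-0.004,0,0,0,1],[0,0,-0.01,0,0,0,1],[-0.02,0,-0.03,0,0,0,1],[-0.042,0,-0.05,0,0,0,1],[-0.042,0,-0.05,0,0,0,1]]' | grep -E 'pos|contact|clock'
python3 look.py d5
```

```text
eef_pos: [551.1, 58.8, 85.9]
contact_force: [-0.6, -1.6, 10.6]
eef_pos: [544.0, 60.5, 85.7]
contact_force: [-1.3, 0.1, 9.8]
clock: 14.8
eef_pos: [534.6, 18.2, 137.0]
contact_force: [-0.2, 0.0, -0.3]
268 16
268 76
267 130
```

View pics/d5.png

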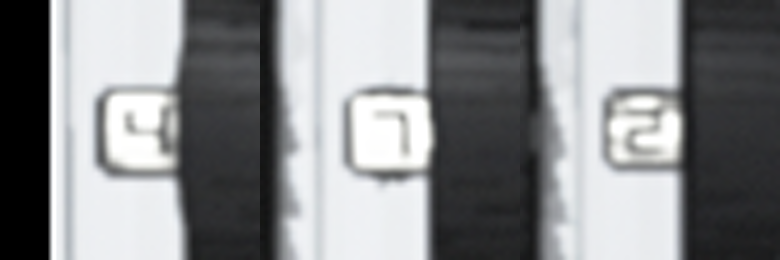

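The windows show 4, 7 and 2. I'll move down over the key, which brings the camera closer, and check the right window before pressing.

```bash
python3 -m crank '[[0.001,0.004,0.02,0,0,0,1],[0.002,0.007,0.035,0,0,0,1],[0.002,0.007,0.04,0,0,0,1],[0.002,0.007,0.04,0,0,0,1],[0.002,0.007,0.04,0,0,0,1]]' >/dev/null;python3 m.py; python3 look.py d6
```

```text
t 15.35 [541.1  20.2  94.8] [-3.1408e+00  2.0000e-04  1.3281e+00] F [ 1.15 -0.21  0.33] op 0.002
unit x,y -1.8 -59.2 yaw err 0.00028936095729181766 tipz 75.75478208127414
261 -6
260 71
260 141
```

View pics/d6.png

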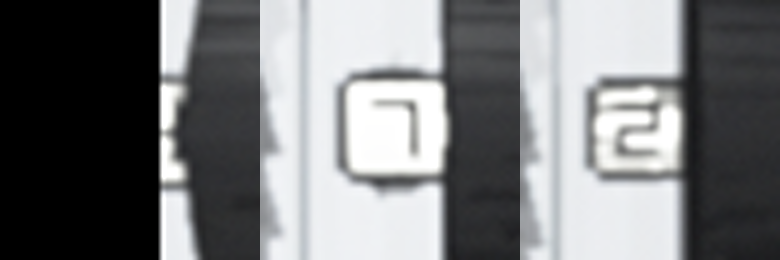

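Middle 7 and right 2 are centred, and left 4 was confirmed just before. Now I'll press the key.

```bash
python3 -m crank '[[-0.001,0.001,0.002,0,0,0,1],[-0.001,0.001,0.004,0,0,0,1],[-0.001,0.001,0.006,0,0,0,1],[-0.001,0.001,0.006,0,0,0,1]]'| grep -E 'pos|contact'
for i in 1 2 3; do python3 -m crank '[[0,0,0.0015,0,0,0,1],[0,0,0.0015,0,0,0,1]]' | grep -E 'pos|contact'; done
```

```text
eef_pos: [542.2, 18.7, 89.1]
contact_force: [1.8, -0.5, 1.9]
eef_pos: [542.2, 18.7, 87.6]
contact_force: [1.1, 0.1, 2.4]
eef_pos: [542.2, 18.7, 86.1]
contact_force: [1.0, -1.0, 5.0]
eef_pos: [542.2, 18.7, 84.6]
contact_force: [-0.8, -0.5, 5.3]
```

```bash
for i in 1 2; do python3 -m crank '[[0,0,0.0006,0,0,0,1],[0,0,0.0006,0,0,0,1]]' | grep -E 'pos|contact'; done
```

```text
eef_pos: [542.2, 18.7, 84.1]
contact_force: [-0.1, -0.7, 6.1]
eef_pos: [542.2, 18.7, 84.0]
contact_force: [-1.2, -1.5, 10.6]
```

The force jumped, so the key is on its stop. I'll lift clear and hand in.

```bash
python3 -m crank '[[0,0,-0.004,0,0,0,1],[0,0,-0.01,0,0,0,1],[0,0,-0.03,0,0,0,1],[0,0,-0.06,0,0,0,1],[0,0,-0.06,0,0,0,1]]'; python3 -m crank '[[0,0,0,0,0,0,1],[0,0,0,0,0,0,1]]' | grep -E 'pos|contact'
python3 -c "
from rig import sign_off
print(sign_off())"
```

```text
clock: 17.3
eef_pos: [543.7, 18.9, 146.4]
tcp_rot: [3.137, -0.001, 1.328]
contact_force: [0.2, 0.7, -0.4]
opening: -0.001
grasp_force: 0.0
eef_pos: [541.1, 18.7, 142.5]
contact_force: [0.1, 0.3, 0.3]
the job is handed in; nothing more can be done
None
```

The windows read 4-7-2 before I pressed the load key; it went down onto its stop and I lifted clear, with the highest force I read 11.5 N, and the job is handed in (no verdict was returned).

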